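# Fetch the thermometer from the child-proof cabinet and lay it in its cradle

### The arm

A 6-joint arm with a two-finger parallel gripper is mounted at the origin on the work surface. World frame = base frame: x ahead of the robot, y to its left, z up, the work surface at z = 0. Lengths are in mm, angles in rad, forces in N, time in s.
With the tool pointing down it reaches from about 275 to 1000 mm from the base axis. Payload 8.4 kg.
Tool frame: the origin (TCP) lies on the centre line of the jaws, within the pads' length; the fingertips stand r.tip_reach ahead of it and the grasp point (between the pads) lies 11 mm behind it (r.tip_reach is the distance from the TCP to the fingertips, in mm); z points along the fingers, y is the line along which they close (so a half turn about z gives the same grasp; the last joint's range is limited). The gripper opens to 85 mm and grips with 20 to 120 N. Pads are 22 mm wide; open, the fingers measure 114 mm over their backs; the gripper's body (76 mm by 85 mm) begins 54 mm behind the grasp point. The pads swing forward as they close: fully open they stand 13 mm farther back than shut.
Start: joints at [-1.301, 0.353, 1.633, -0, 1.155, -0.002], TCP at [167.79, -602.059, 239.281] pointing down, gripper open.
Joint ranges: [-2.63, 2.63], [-0.92, 2.1], [0.06, 2.66], [-1.3, 4.44], [0, 2.69], [-3.02, 3.02]. Speed limits (rad/s): [2.22, 2.22, 2.79, 3.14, 3.14, 3.14].

### API

Orientations are given as [roll, pitch, yaw] about the fixed x, y, z axes, in that order (R = Rz(yaw) Ry(pitch) Rx(roll)).
In Python, from rig import r gives the robot as it stands.
- The arm moves only by the tool carry_out, never from a script. Its argument "targets" is a list of rows, each an object with "dp": the shift along the tool's x, y, z in mm, a list of three; "yaw": the turn about the tool's z in degrees. A call has 1 to 12 rows; each row is the pose to reach, as a shift and turn from the pose commanded when the call began, along the tool's axes at that moment; what a row does not reach only later rows make up. A row lasts 1/8 s, in which the tool goes at most 62.5 mm and 10.7 degrees, less where a joint would pass 70% of its speed; a pose out of reach is approached as far as the arm can. A call with a gripper value outside its range is refused whole. "fingers" is the opening, from -1 (shut) to 1 (fully open), so that 0 is half open, set as the call begins (left out, the last holds). The fingers move at their own pace and stop on an object; "grip_force" is the grip in N (left out, the last holds). Time passes only in rows, so rows that repeat a pose let the fingers close. It gives the time, the measured TCP pose, the force, the opening and the grip force at its end, in the units of the state.
- r.sense(): the state, without advancing time (a new reading comes with each control period).
- r.grab_frame(name): name is "scene" or "top" or "wrist"; returns the picture (420x560x3 uint8, red, green, blue); there is no depth.
- r.get_calibration(name): a dict with "fx", "fy", "cx", "cy" (pixels), "rvec" (rotation vector, rad) and "tvec" (3), from world to camera coordinates, as OpenCV has them. Camera axes: x right, y down, z forward; pixel columns grow to the right and rows downward; lengths in mm; the calibration is good to about 2 mm. A picture is of the moment at which its call begins: read the wrist's pose just before it. get_calibration takes no time and is no camera call; for the wrist camera it gives the pose at the moment of the call.
- r.sign_off(): hands the job in; it is judged then, once.
The state is a dict: "clock": time; "qpos": joint angles; "qvel": joint speeds; "joint_efforts": joint torques, N m; "eef_pos": TCP position; "tcp_rot": TCP orientation; "contact_force": force on the tool from outside, world axes, zero at the start; "wrist_torque": the same for the moment, N m; "opening": opening from 0.0 (shut) to 1.0 (fully open); "grasp_force": force on a finger pad.
Only numpy, scipy, OpenCV 4.12 (cv2) and the standard library are available. Lean on these libraries where they do the work, as an engineer would, in place of code of your own. Each camera call takes 0.05 s, during which the arm holds its last target. There are 200 camera calls.

### The job

Open the child-proof medicine cabinet: reach down into the gap behind its door, press the hidden catch down and keep it down while you pull the door wide open, to a right angle or more. Draw the thermometer out by its handle, set it down on the tabletop and let go, then take it again by its middle and lay it flat in its charging cradle, head in the wide end. Leave the door open and the other things on the nightstand where they are.

Things in the scene. Friction and masses are not known exactly. Their poses are not given: they have to be found in the camera images.
- cabinet: fixed child-proof medicine cabinet, white sides, pale wood top and floor, 210 mm deep (x), 240 wide (y), 140 tall. Origin: centre of its underside; -x is the front, facing the robot. Floor board 12 mm thick, 106 mm clear height. The fixed top, sides and back cover only the rear 125 mm (from x = -20 mm back); the door covers the front 85 mm
- door (a joint): grey box-shaped door (front panel, 85 mm deep hood that is the front part of the cabinet top, two cheeks; 8 mm boards). rad: 0 closed, grows as its -y end swings out to the robot and round to +y, clockwise from above, up to 1.9. Starts ajar, 0.27 to 0.32; the catch stops it at about 0.34. Stiff hinge, about 2 N; stays where left. At 1.6 the front is clear
- door_hinge (a point): point on the door's vertical hinge axis, 140 mm above the table (hood top); fixed 20 mm in front of and 114 mm to +y of the cabinet's centre; axes as the cabinet's. The hood's rear edge, 234 mm long, starts here: along the cabinet's -y when shut, turned by the door's value when open, leaving a wedge gap to the fixed top, 40 to 55 mm wide at the catch
- catch (a joint): spring catch inside the door, m: 0 up (locked), grows as it is pressed straight down, at most 0.016. Held down more than 0.010 its barb clears the lip under the fixed top and the door can be pulled on; keep it down until the door has passed 0.5 rad. 2 N at first, 6 N at the bottom; springs back
- catch_pad (a point): where to press: top face of the catch's white tongue, 30 mm wide, which sticks out 80 mm back from under the hood's rear edge and moves with the door. 112 mm above the table when up (28 below the hood's top), 20 mm behind the hood's edge, 165 mm along it from the hinge. x: away from the edge, -y: along it from the hinge, z up. A fingertip here can also pull the door by that edge
- therm_center (a point): centre, half-way up, of the thermometer (white, grey head), 170 mm long, 28 tall, lying flat, 0.09 to 0.18 kg. x points to its head, z up. Handle 30 mm wide, from 85 mm behind this point to 30 ahead; head 46 mm wide, the last 55 mm. Starts on the cabinet's floor board (12 mm above the table), handle end just behind the door's front, head under the fixed top
- therm_handle (a point): point in the handle, half-way up, 61 mm behind therm_center, 24 mm from the handle's end; with the door open it lies free from above, about 45 mm in front of the fixed top's edge
- therm_head (a point): middle of the thermometer's wide head, 57.5 mm ahead of therm_center
- cradle_seat (a point): where therm_center comes to be in the fixed grey charging cradle: 24 mm above the table, 14 above the cradle's floor. x points to its wide end. Cradle 197 mm long: wide pocket (56 mm between walls) at +x for the head, narrow one (38 mm) at -x for the handle's end, walls to 34 mm above the table, 180 mm between end walls; the middle 70 mm has no walls, as room for fingers
- cradle_head (a point): where the middle of the thermometer's head comes to be: 57.5 mm from cradle_seat to the wide end
- pot: closed clear plastic snack pot with a white lid, 72 mm across, 75 mm tall, a bystander. Origin: centre of its underside, z up
- glass_cup: empty glass cup, 70 mm across, 90 mm tall, a bystander. Origin: centre of its underside, z up
- bath_toy: grey silicone bath duck, 80 mm across, 85 mm tall, a bystander. Origin: centre of its underside, z up
- rattle: wooden rattle lying on the table, 160 mm long, 44 mm thick, a bystander. Origin: centre of its underside, z up
- cream: white cream jar with a grey lid, 60 mm across, 55 mm tall, a bystander. Origin: centre of its underside, z up
Not all that is in view belongs to the job. What is shaped like the part that bears cradle_seat but red is not meant.

How it is judged:
By the outcome, as a careful person would: the job done as asked, in the order asked, and still so for the second after the job is handed in, with the robot touching nothing.
It also fails if it takes over 72 s, if anything falls off the work surface, if the arm or the gripper's body presses on something with over 40 N, if the wrist force passes 120 N, or if a joint passes its speed limit or range.

## Working session

There is one attempt and no reset: what is moved stays moved. The work goes in short steps, Python scripts to look and compute and a tool call to move; the robot and the scene stay as the last step left them, time stands still between calls to the robot, and variables do not carry over. Pictures are saved under pics/ and viewed, at most 14 in all, crops included, and the job is handed in when it is done.

Besides the shell and the picture viewer there is one more tool, called after "Emit:" by a JSON object that holds its "method" and its "body". carry_out: Moves the arm, as the interface text tells. Its arguments: {"type":"object","properties":{"targets":{"type":"array","items":{"type":"object","properties":{"dp":{"type":"array","items":{"type":"number"}},"yaw":{"type":"number"}}}},"fingers":{"type":"number"},"grip_force":{"type":"number"}},"required":["targets"]}

```bash
ls; mkdir -p pics
cat > h.py <<'E'
import numpy as np, cv2
from rig import r
def cal(n):
    c=r.get_calibration(n); K=np.array([[c['fx'],0,c['cx']],[0,c['fy'],c['cy']],[0,0,1.]])
    return K,cv2.Rodrigues(np.array(c['rvec'],float))[0],np.array(c['tvec'],float).reshape(3),np.array(c['rvec'],float)
def ray(n,u,v,c=None):
    K,R,t,_=c or cal(n); return -R.T@t, R.T@np.linalg.solve(K,[u,v,1.])
def onz(n,u,v,z,c=None):
    o,d=ray(n,u,v,c); return (o+d*(z-o[2])/d[2]).round(1)
def pix(n,p,c=None):
    K,R,t,rv=c or cal(n); return cv2.projectPoints(np.array([p],float),rv,t,K,None)[0].reshape(-1,2)[0].round(1) if np.ndim(p)==1 else cv2.projectPoints(np.array(p,float),rv,t,K,None)[0].reshape(-1,2).round(1)
def snap(n,f):
    im=r.grab_frame(n); cv2.imwrite(f'pics/{f}.png',im[:,:,::-1]); return im
E
python3 - <<'E'
from h import *
s=r.sense(); print(s, r.tip_reach)
a=snap('scene','s0');b=snap('top','t0')
for n in('scene','top'): o,d=ray(n,280,210);print(n,o.round(),d.round(2),r.get_calibration(n)['fx'])
E
```

```text
pics
{'clock': 0.0, 'qpos': array([-1.30142034e+00,  3.53635005e-01,  1.63411509e+00,  1.95147903e-05,
        1.15520759e+00, -2.42691079e-03]), 'qvel': array([-0.00104686,  0.00180687, -0.00220067,  0.00176959,  0.0007811 ,
       -0.00092978]), 'joint_efforts': array([-2.69734970e-03, -6.05251122e+01, -3.42072237e+01, -2.91059350e-04,
        9.01151594e-03, -1.77568776e-06]), 'eef_pos': array([ 167.66115213, -601.61895464,  238.57803268]), 'tcp_rot': array([-3.14022767e+00, -2.11556414e-05,  2.71794989e-01]), 'contact_force': array([ 0.53218386,  0.34858922, -0.58004682]), 'wrist_torque': array([ 0.03379617, -0.00299685,  0.02541274]), 'grasp_force': 0.0, 'opening': 0.99630582445587} 8.0
scene [1061. -608. 1182.] [-0.4   0.45 -0.79] 465.5648134761233
top [ 417.   -5. 1783.] [ 0.05  0.01 -1.  ] 474.18855952348105
```

View pics/t0.png

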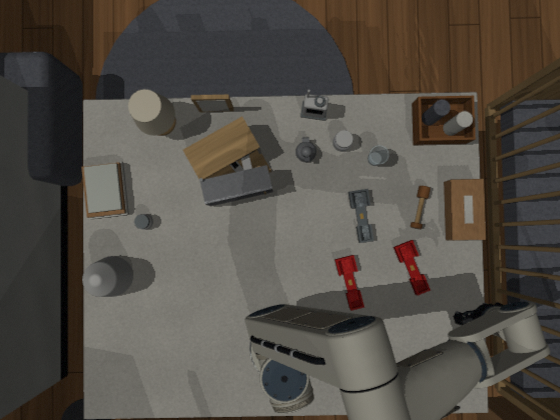

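View pics/s0.png

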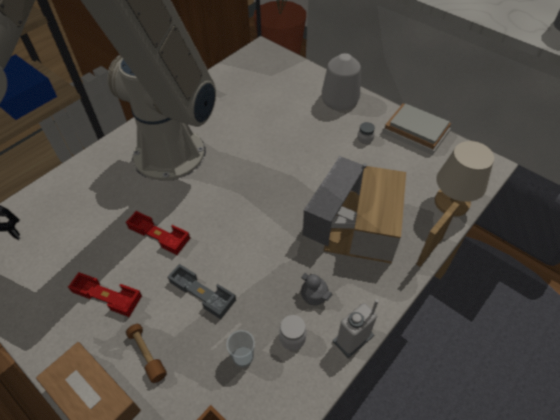

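The top view shows the cabinet at about (235,165), with the grey hood at (237,186) and the tongue near (245,163). For the cradle, the candidates are grey (361,215), red (349,282) and red (411,266). I choose the grey one, and check it with a close crop of cabinet and cradle.

Run:
```python
from h import *
t=cv2.imread('pics/t0.png');s=cv2.imread('pics/s0.png')
z=lambda im,x,y,w,h,W,H:cv2.convertScaleAbs(cv2.resize(im[y:y+h,x:x+w],(W,H),interpolation=cv2.INTER_CUBIC),alpha=1.7)
a=z(t,178,110,100,100,400,300*4//3); b=z(t,320,175,80,80,400,400)
cv2.imwrite('pics/c0.png',np.hstack([a,b]))
cv2.imwrite('pics/c1.png',z(s,290,150,130,120,780,600) )
```

```text
(no output)
```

View pics/c0.png

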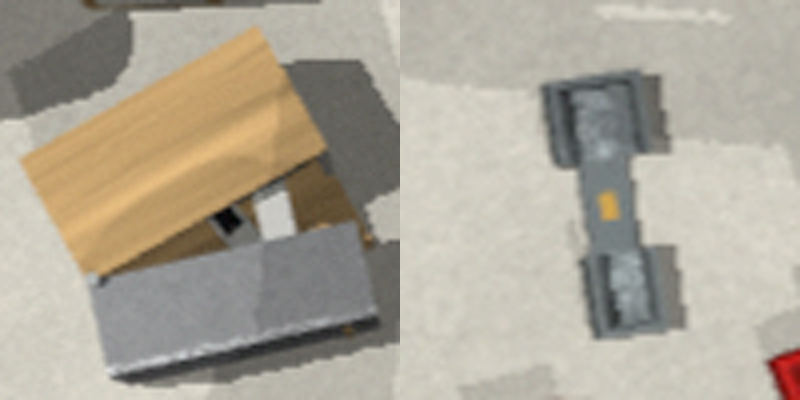

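The crop shows the fixed top's corners at (22,160), (260,27), (327,150), (88,278), the last being at the hinge. The hood's rear edge runs (88,278)→(362,222), the white tongue is at (275,213), and the grey cradle has its wide end up.

Run:
```python
from h import *
A=lambda u,v,z:onz('top',178+u/4,110+v/4,z)
B=lambda u,v,z:onz('top',320+(u-400)/5,175+v/5,z)
P=[A(*p,140) for p in[(22,160),(260,27),(327,150),(88,278),(362,222),(110,375),(378,320)]]
for p in P:print(p)
d=lambda a,b:(np.linalg.norm(b-a).round(1),np.arctan2(*(b-a)[[1,0]]).round(3))
print('top back',d(P[0],P[1]),'front',d(P[3],P[2]),'sideL',d(P[3],P[0]),'sideR',d(P[2],P[1]),'hood rear',d(P[3],P[4]),'hood front',d(P[5],P[6]))
print('tongue end',A(270,190,112),'at edge',A(278,240,112),A(255,215,112),A(295,210,112))
w=B(601,76,34);n=B(636,336,34);print('cradle',w,n,(w+n)/2,d(n,w),'orange',B(609,206,10))
for n_,p in dict(pot=(344,140),glass=(378,157),duck=(306,151),rattle=(420,207)).items():print(n_,onz('top',*p,40))
```

```text
[722.  339.2 140. ]
[835.  129.6 140. ]
[725.6  72.7 140. ]
[617.5 282.7 140. ]
[661.8  43.3 140. ]
[532.5 264.6 140. ]
[576.   30.9 140. ]
top back (np.float64(238.1), np.float64(-1.076)) front (np.float64(236.2), np.float64(-1.095)) sideL (np.float64(118.8), np.float64(0.496)) sideR (np.float64(123.3), np.float64(0.48)) hood rear (np.float64(243.5), np.float64(-1.388)) hood front (np.float64(237.7), np.float64(-1.387))
tongue end [696.1 125.2 112. ] at edge [651.4 118.8 112. ] [674.1 138.8 112. ] [677.9 103.3 112. ]
cradle [ 579.3 -290.9   34. ] [ 387.1 -311.8   34. ] [ 483.2  -301.35   34.  ] (np.float64(193.3), np.float64(0.108)) orange [ 484.  -298.3   10. ]
pot [ 766.1 -234.7   40. ]
glass [ 700.4 -358.6   40. ]
duck [727.9 -93.4  40. ]
rattle [ 512.7 -507.7   40. ]
```

View pics/c1.png

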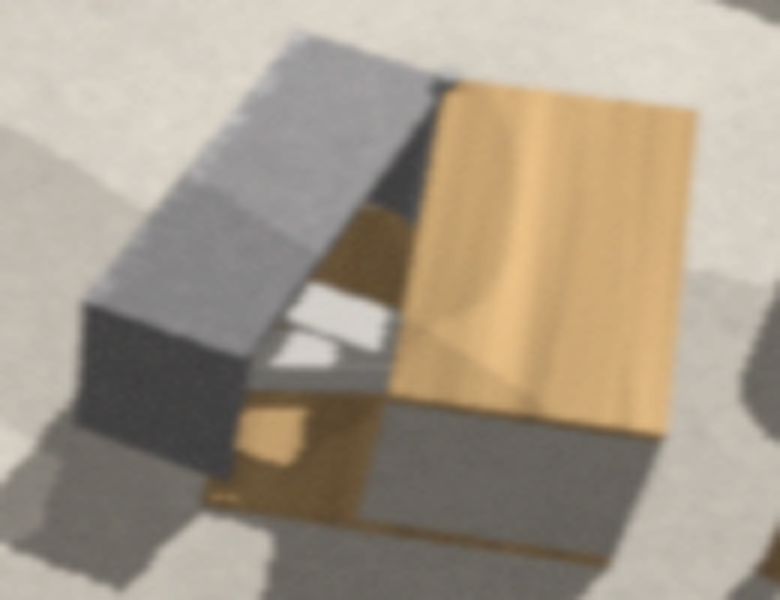

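The second crop shows the tongue's bright top at (340,315) in the gap and the white thermometer handle below it at (305,350). The numbers agree: front edge 236 vs 240, side 121 vs 125, hood 238 vs 234, door 0.30 rad, cradle 193 vs 197 long. Moving above the gap now with closed fingers.

Emit:
{"method": "carry_out", "body": {"fingers": -1, "targets": [{"dp": [40, -33, 2], "yaw": -10.3}, {"dp": [80, -66, 4], "yaw": -20.6}, {"dp": [120, -100, 6], "yaw": -30.9}, {"dp": [160, -133, 8], "yaw": -41.2}, {"dp": [200, -166, 10], "yaw": -51.5}, {"dp": [240, -200, 12], "yaw": -61.8}, {"dp": [280, -233, 14], "yaw": -72.1}, {"dp": [320, -266, 16], "yaw": -82.4}, {"dp": [360, -300, 18], "yaw": -92.7}, {"dp": [400, -333, 20], "yaw": -103}, {"dp": [440, -366, 22], "yaw": -113.3}, {"dp": [480, -400, 24], "yaw": -123.6}]}}

```text
clock: 1.6
eef_pos: [523.4, -86.3, 215.1]
tcp_rot: [-3.141, -0.0, 2.435]
contact_force: [0.3, -0.9, -0.2]
opening: -0.0
grasp_force: 0.0
```

```bash
cat >> h.py <<'E'
def st():
    s=r.sense(); print('t',round(s['clock'],2),'p',s['eef_pos'].round(1),'rot',s['tcp_rot'].round(3),'F',s['contact_force'].round(1),'open',round(s['opening'],3),'gf',round(s['grasp_force'],1),'q',s['qpos'].round(2)); return s
def rel(p,yaw,base=None):
    "world target, yaw -> dp, yaw deg from base (pos,yaw) with tool straight down"
    if base is None:
        s=r.sense(); base=(s['eef_pos'],s['tcp_rot'][2])
    b,y=base; d=np.array(p,float)-b; c,s_=np.cos(y),np.sin(y)
    return np.round([d[0]*c+d[1]*s_, d[0]*s_-d[1]*c, -d[2]],1).tolist(), round(-np.degrees((yaw-y+np.pi)%(2*np.pi)-np.pi),1)
E
python3 - <<'E'
from h import *
st(); print(rel([667,124,200],0.183+np.pi))
E
```

```text
t 1.6 p [523.4 -86.3 215.1] rot [-3.141 -0.     2.435] F [ 0.3 -0.9 -0.2] open -0.0 gf 0.0 q [-0.17  0.23  1.86 -0.    1.05 -1.03]
([27.4, 253.2, 15.1], np.float64(-51.0))
```

Emit:
{"method": "carry_out", "body": {"targets": [{"dp": [5, 50, 3], "yaw": -10.2}, {"dp": [11, 101, 6], "yaw": -20.4}, {"dp": [16, 152, 9], "yaw": -30.6}, {"dp": [22, 203, 12], "yaw": -40.8}, {"dp": [27, 253, 15], "yaw": -51}, {"dp": [27, 253, 15], "yaw": -51}]}}

```text
clock: 2.35
eef_pos: [668.8, 124.1, 199.2]
tcp_rot: [3.141, -0.0, -2.96]
contact_force: [-0.5, 0.1, 0.3]
opening: -0.001
grasp_force: 0.0
```

Run:
```python
from h import *
st(); im=snap('wrist','w0')
big=cv2.convertScaleAbs(im[:,:,::-1],alpha=1.6);cv2.imwrite('pics/w0.png',big)
th=0.3;ph=-1.086-th;u=np.array([np.cos(ph),np.sin(ph)]);n=np.array([-u[1],u[0]]);H=np.array([617.5,282.7])
Q=lambda a,b,z:[*(H+a*u+b*n),z]
print('hinge,edge end,pad,tongue corners, tip',pix('wrist',[Q(0,0,140),Q(234,0,140),Q(165,20,112),Q(150,0,112),Q(180,0,112),Q(150,80,112),Q(180,80,112)]).tolist())
```

```text
t 2.35 p [668.8 124.1 199.2] rot [ 3.141 -0.    -2.96 ] F [-0.5  0.1  0.3] open -0.001 gf 0.0 q [ 0.18  0.47  1.54  0.    1.13 -1.57]
hinge,edge end,pad,tongue corners, tip [[588.9, 190.6], [150.1, 193.2], [279.2, 212.8], [303.9, 181.1], [254.3, 181.4], [302.3, 299.4], [257.0, 299.6]]
```

View pics/w0.png

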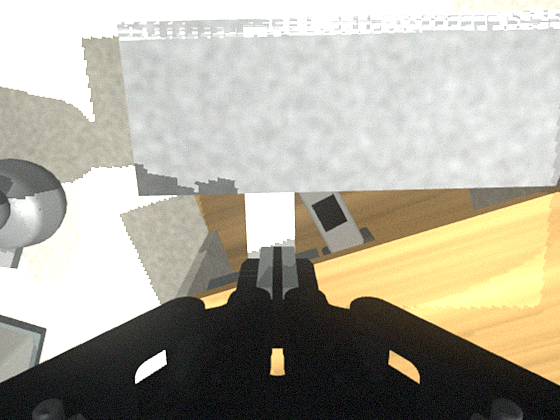

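The wrist view shows the hood edge at row 193 and the tongue at columns 246–296, about 8 px (5 mm) farther from the hinge than predicted. The dark-windowed object at (330,215) is the thermometer head. Shifting 5 mm, then going down.

Emit:
{"method": "carry_out", "body": {"targets": [{"dp": [0, -5, 20]}, {"dp": [0, -5, 50]}, {"dp": [0, -5, 72]}, {"dp": [0, -5, 80]}, {"dp": [0, -5, 84]}, {"dp": [0, -5, 88]}, {"dp": [0, -5, 91]}, {"dp": [0, -5, 92]}, {"dp": [0, -5, 92]}]}}

```text
schema error: expected keys dp, yaw
```

```bash
cat > arc.py <<'E'
from h import *
import sys
H=np.array([618.4,277.8])
def P(th,a=165,b=20,z=0):
    ph=-1.086-th;u=np.array([np.cos(ph),np.sin(ph)]);n=np.array([-u[1],u[0]])
    return [*(H+a*u+b*n),z],0.485-th+np.pi
def arc(ths,b,z,base=None):
    for t in ths:
        p,y=P(t,165,b,z); print(round(t,2),rel(p,y,base))
E
python3 - <<'E'
from arc import *
s=st(); print(P(.3)); z=s['eef_pos'][2]
arc(np.arange(.3,.95,.06),13,z)
E
```

```text
t 2.4 p [667.7 122.4 199.2] rot [-3.142e+00 -1.000e-03 -2.963e+00] F [ 0.3 -0.  -0.8] open 0.001 gf 0.0 q [ 0.18  0.47  1.54 -0.    1.13 -1.57]
([np.float64(668.3776186741454), np.float64(119.28426692702804), 0], 3.326592653589793)
0.3 ([6.9, -3.2, -0.0], np.float64(-0.4))
0.36 ([16.8, -3.8, -0.0], np.float64(3.1))
0.42 ([26.7, -3.7, -0.0], np.float64(6.5))
0.48 ([36.6, -3.1, -0.0], np.float64(10.0))
0.54 ([46.5, -1.8, -0.0], np.float64(13.4))
0.6 ([56.2, -0.0, -0.0], np.float64(16.8))
0.66 ([65.8, 2.4, -0.0], np.float64(20.3))
0.72 ([75.3, 5.4, -0.0], np.float64(23.7))
0.78 ([84.6, 8.9, -0.0], np.float64(27.1))
0.84 ([93.6, 13.0, -0.0], np.float64(30.6))
0.9 ([102.4, 17.7, -0.0], np.float64(34.0))
```

Emit:
{"method": "carry_out", "body": {"targets": [{"dp": [0, -4, 20], "yaw": 0}, {"dp": [0, -4, 50], "yaw": 0}, {"dp": [0, -4, 72], "yaw": 0}, {"dp": [0, -4, 80], "yaw": 0}, {"dp": [0, -4, 84], "yaw": 0}, {"dp": [0, -4, 88], "yaw": 0}, {"dp": [0, -4, 91], "yaw": 0}, {"dp": [0, -4, 92], "yaw": 0}, {"dp": [0, -4, 92], "yaw": 0}]}}

```text
clock: 3.52
eef_pos: [669.0, 117.2, 108.8]
tcp_rot: [-3.141, 0.001, -2.964]
contact_force: [0.9, -3.3, 4.3]
opening: -0.003
grasp_force: 2.3
```

Run:
```python
from arc import *
s=st(); z=s['eef_pos'][2]
arc(np.arange(.3,1,.06),11,z)
```

```text
t 3.52 p [669.  117.2 108.8] rot [-3.141e+00  1.000e-03 -2.964e+00] F [ 0.9 -3.3  4.3] open -0.003 gf 2.3 q [ 0.17  0.57  1.61 -0.    0.96 -1.58]
0.3 ([9.3, 2.1, -0.0], np.float64(-0.4))
0.36 ([19.2, 1.6, -0.0], np.float64(3.0))
0.42 ([29.1, 1.8, -0.0], np.float64(6.5))
0.48 ([39.0, 2.6, -0.0], np.float64(9.9))
0.54 ([48.8, 3.9, -0.0], np.float64(13.3))
0.6 ([58.6, 5.8, -0.0], np.float64(16.8))
0.66 ([68.2, 8.4, -0.0], np.float64(20.2))
0.72 ([77.6, 11.4, -0.0], np.float64(23.6))
0.78 ([86.8, 15.1, -0.0], np.float64(27.1))
0.84 ([95.8, 19.3, -0.0], np.float64(30.5))
0.9 ([104.5, 24.0, -0.0], np.float64(34.0))
0.96 ([113.0, 29.2, -0.0], np.float64(37.4))
```

Emit:
{"method": "carry_out", "body": {"targets": [{"dp": [0, 1, 2], "yaw": 0}, {"dp": [4, 2, 4], "yaw": 0}, {"dp": [9, 2, 4], "yaw": 0}, {"dp": [14, 2, 4], "yaw": 1.5}, {"dp": [19, 2, 4], "yaw": 3}, {"dp": [24, 2, 4], "yaw": 5}, {"dp": [29, 2, 4], "yaw": 6.5}]}}

```text
clock: 4.4
eef_pos: [640.2, 114.3, 104.7]
tcp_rot: [3.141, 0.002, -3.078]
contact_force: [1.9, -2.2, 5.6]
opening: 0.002
grasp_force: 2.8
```

Run:
```python
from arc import *
s=st(); z=s['eef_pos'][2]
arc(np.arange(.42,1.1,.06),11,z)
```

```text
t 4.4 p [640.2 114.3 104.7] rot [ 3.141e+00  2.000e-03 -3.078e+00] F [ 1.9 -2.2  5.6] open 0.002 gf 2.8 q [ 0.17  0.53  1.68  0.    0.93 -1.46]
0.42 ([0.1, -0.5, -0.0], np.float64(-0.1))
0.48 ([10.0, -0.9, -0.0], np.float64(3.3))
0.54 ([20.0, -0.6, -0.0], np.float64(6.8))
0.6 ([29.8, 0.2, -0.0], np.float64(10.2))
0.66 ([39.7, 1.6, -0.0], np.float64(13.6))
0.72 ([49.4, 3.6, -0.0], np.float64(17.1))
0.78 ([59.0, 6.1, -0.0], np.float64(20.5))
0.84 ([68.4, 9.3, -0.0], np.float64(24.0))
0.9 ([77.6, 13.0, -0.0], np.float64(27.4))
0.96 ([86.5, 17.2, -0.0], np.float64(30.8))
1.02 ([95.2, 22.0, -0.0], np.float64(34.3))
1.08 ([103.6, 27.3, -0.0], np.float64(37.7))
```

Emit:
{"method": "carry_out", "body": {"targets": [{"dp": [10, -1, 0], "yaw": 3}, {"dp": [20, -1, 0], "yaw": 7}, {"dp": [30, 0, 0], "yaw": 10}, {"dp": [40, 2, 0], "yaw": 14}, {"dp": [49, 4, 0], "yaw": 17}, {"dp": [59, 6, 0], "yaw": 20.5}, {"dp": [68, 9, 0], "yaw": 24}, {"dp": [78, 13, 0], "yaw": 27.4}, {"dp": [87, 17, 0], "yaw": 31}, {"dp": [95, 22, 0], "yaw": 34}, {"dp": [104, 27, 0], "yaw": 37.7}]}}

```text
clock: 5.78
eef_pos: [534.2, 135.1, 104.5]
tcp_rot: [3.14, 0.001, 2.546]
contact_force: [1.9, 0.4, 5.3]
opening: 0.0
grasp_force: 2.8
```

Run:
```python
from arc import *
s=st(); z=s['eef_pos'][2]
arc(np.arange(1.08,1.9,.07),11,z)
```

```text
t 5.78 p [534.2 135.1 104.5] rot [3.140e+00 1.000e-03 2.546e+00] F [1.9 0.4 5.3] open 0.0 gf 2.8 q [ 0.24  0.41  1.9   0.    0.83 -0.73]
1.08 ([-0.7, 0.4, -0.0], np.float64(-0.1))
1.15 ([10.9, -0.0, -0.0], np.float64(4.0))
1.22 ([22.5, 0.4, -0.0], np.float64(8.0))
1.29 ([34.0, 1.7, -0.0], np.float64(12.0))
1.36 ([45.4, 3.7, -0.0], np.float64(16.0))
1.43 ([56.6, 6.6, -0.0], np.float64(20.0))
1.5 ([67.6, 10.2, -0.0], np.float64(24.0))
1.57 ([78.3, 14.5, -0.0], np.float64(28.0))
1.64 ([88.7, 19.7, -0.0], np.float64(32.0))
1.71 ([98.7, 25.5, -0.0], np.float64(36.0))
1.78 ([108.2, 32.0, -0.0], np.float64(40.0))
1.85 ([117.3, 39.2, -0.0], np.float64(44.1))
```

Emit:
{"method": "carry_out", "body": {"targets": [{"dp": [11, 0, 0], "yaw": 4}, {"dp": [22, 0, 0], "yaw": 8}, {"dp": [34, 2, 0], "yaw": 12}, {"dp": [45, 4, 0], "yaw": 16}, {"dp": [57, 7, 0], "yaw": 20}, {"dp": [68, 10, 0], "yaw": 24}, {"dp": [78, 14, 0], "yaw": 28}, {"dp": [89, 20, 0], "yaw": 32}, {"dp": [99, 25, 0], "yaw": 36}, {"dp": [110, 33, 0], "yaw": 41}, {"dp": [110, 33, 0], "yaw": 41}]}}

```text
clock: 7.15
eef_pos: [461.2, 224.8, 104.5]
tcp_rot: [3.141, -0.001, 1.831]
contact_force: [0.2, 1.9, 5.1]
opening: -0.001
grasp_force: 2.8
```

Emit:
{"method": "carry_out", "body": {"targets": [{"dp": [-4, 0, -4], "yaw": 0}, {"dp": [-4, 0, -25], "yaw": 0}, {"dp": [-4, 0, -60], "yaw": 0}, {"dp": [-4, 0, -110], "yaw": 0}, {"dp": [-4, 0, -160], "yaw": 0}, {"dp": [-4, 0, -200], "yaw": 0}, {"dp": [-4, 0, -200], "yaw": 0}]}}

```text
clock: 8.02
eef_pos: [463.3, 219.8, 307.1]
tcp_rot: [3.137, -0.001, 1.832]
contact_force: [-1.2, 0.3, -0.7]
opening: -0.002
grasp_force: 0.0
```

Run:
```python
from arc import *
st()
c=np.array([*(H+20*np.array([np.cos(.485),np.sin(.485)])+114*np.array([np.sin(.485),-np.cos(.485)])),0]);print('cab centre',c)
im=snap('top','t1')
z=cv2.convertScaleAbs(cv2.resize(im[100:260,160:320,::-1],(600,600),interpolation=cv2.INTER_CUBIC),alpha=1.7);cv2.imwrite('pics/t1c.png',z)
```

```text
t 8.03 p [463.3 219.8 307.1] rot [ 3.137e+00 -1.000e-03  1.832e+00] F [-1.2  0.3 -0.7] open -0.002 gf 0.0 q [0.44 0.11 1.79 0.   1.23 0.18]
cab centre [689.24125196 186.27122299   0.        ]
```

View pics/t1c.png

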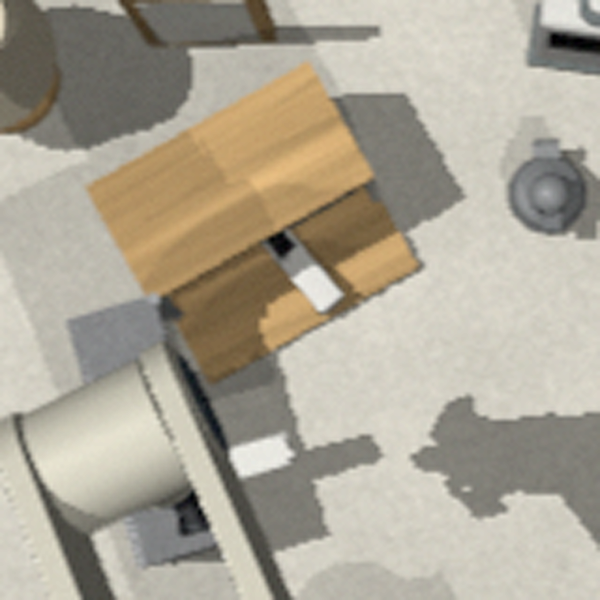

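The view shows the door open beyond a right angle (tongue at (262,455)). The thermometer lies on the floor board with its handle end at (330,302), side edges (265,240)→(312,310) and (298,232)→(345,295), and its head under the fixed top.

Run:
```python
from arc import *
A=lambda u,v,z:onz('top',160+u/3.75,100+v/3.75,z)
im=cv2.imread('pics/t1.png')
hsv=cv2.cvtColor(im,cv2.COLOR_BGR2HSV)
l0,l1,r0,r1=[A(*p,40) for p in[(265,240),(312,310),(298,232),(345,295)]]
print(l0,l1,r0,r1)
d=(l1-l0)+(r1-r0); a=np.arctan2(-d[1],-d[0]);e=A(329,303,40);print('head yaw',a,'end',e,'width',np.cross((l1-l0)[:2]/np.linalg.norm(l1-l0),(r0-l0)[:2]))
# white blob
sub=hsv[100:260,160:320]; m=((sub[...,1]<30)&(sub[...,2]>115)).astype(np.uint8)
k=m.copy();n,lab,stt,cen=cv2.connectedComponentsWithStats(k)
i=lab[int(285/3.75),int(318/3.75)];print(i,stt[i],cen[i])
if i:
    c=cv2.findContours((lab==i).astype(np.uint8),0,1)[0][0];q=cv2.boxPoints(cv2.minAreaRect(c))
    print([onz('top',160+x+.5,100+y+.5,40).tolist() for x,y in q])
v=np.array([np.cos(a),np.sin(a),0]);h=e+24*v;print('handle',h,'center',e+85*v)
R=np.array([np.cos(.485),np.sin(.485)]);C=np.array([689.2,186.3])
for p in(e,h):
    q=p[:2]-C;print('cab frame',q@R,-q[0]*R[1]+q[1]*R[0])
```

```text
[685. 186.  40.] [614.9 140.7  40. ] [692.3 153.3  40. ] [629.1 108.   40. ]
head yaw 0.5969509105643437 end [621.5 123.9  40. ] width 31.426557852175577
11 [78 71 13 12 81] [84.11111111 76.07407407]
[[646.2, 158.2, 40.0], [662.3, 138.3, 40.0], [629.3, 111.9, 40.0], [613.2, 131.7, 40.0]]
handle [641.34928211 137.39095993  40.        ] center [691.79954079 171.68048309  40.        ]
cab frame -88.98389568424459 -23.641410889697006
cab frame -65.13413475011653 -20.960197846139945<stdin>:7: DeprecationWarning: Arrays of 2-dimensional vectors are deprecated. Use arrays of 3-dimensional vectors instead. (deprecated in NumPy 2.0)
```

Run:
```python
from h import *
print(rel([634,132,200],0.62))
```

```text
([-128.8, 143.2, 104.9], np.float64(69.4))
```

Emit:
{"method": "carry_out", "body": {"fingers": 0.45, "grip_force": 40, "targets": [{"dp": [-18, 20, 10], "yaw": 10}, {"dp": [-37, 41, 20], "yaw": 20}, {"dp": [-55, 61, 32], "yaw": 30}, {"dp": [-74, 82, 43], "yaw": 40}, {"dp": [-92, 102, 53], "yaw": 50}, {"dp": [-110, 122, 63], "yaw": 60}, {"dp": [-129, 143, 70], "yaw": 69.4}, {"dp": [-129, 143, 70], "yaw": 69.4}, {"dp": [-129, 143, 70], "yaw": 69.4}]}}

```text
clock: 9.2
eef_pos: [632.5, 131.7, 232.8]
tcp_rot: [-3.14, 0.003, 0.623]
contact_force: [-0.4, 0.2, 0.7]
opening: 0.723
grasp_force: 0.0
```

Run:
```python
from h import *
st(); c=cal('wrist'); im=snap('wrist','w1'); cv2.imwrite('pics/w1.png',cv2.convertScaleAbs(im[:,:,::-1],alpha=1.2))
np.save('w1c.npy',np.array(c,dtype=object),allow_pickle=True)
v=np.array([np.cos(.6),np.sin(.6),0]);e=np.array([621.5,123.9,40])
print(pix('wrist',[e,e+85*v],c))
```

```text
t 9.2 p [632.5 131.7 232.8] rot [-3.14e+00  3.00e-03  6.23e-01] F [-0.4  0.2  0.7] open 0.723 gf 0.0 q [0.2  0.39 1.59 0.   1.16 1.15]Traceback (most recent call last):
  File "<stdin>", line 3, in <module>
ValueError: could not broadcast input array from shape (3,3) into shape (3,)
```

View pics/w1.png

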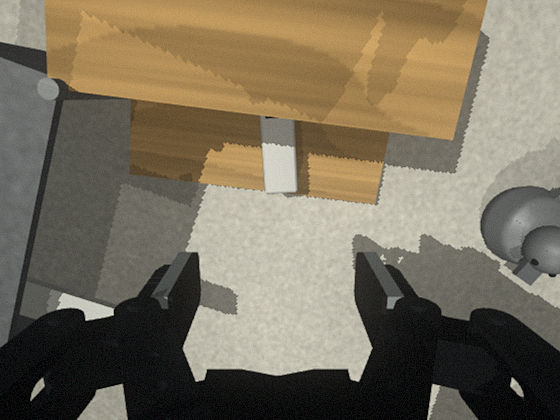

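The wrist view shows the handle end's corners at about (267,192) and (297,191), and its sides going up to (262,118) and (296,118).

Run:
```python
from h import *
c=cal('wrist')
W=lambda u,v:onz('wrist',u,v,40,c)
a,b,l,R=W(267,191),W(297,190),W(262,118),W(296,118)
d=l-a+R-b; y=np.arctan2(d[1],d[0]); e=(a+b)/2
v=np.array([np.cos(y),np.sin(y),0])
print(a,b,l,R,'w',np.linalg.norm(b-a),np.linalg.norm(R-l),'yaw',y,'end',e,'len',np.linalg.norm(d)/2)
g=e+15*v;g[2]=24;print(g,rel(g,y))
```

```text
[615.3 131.8  40. ] [631.8 110.5  40. ] [665.3 172.4  40. ] [682.2 148.8  40. ] w 26.943273743181255 29.027056344038794 yaw 0.6660572074690518 end [623.55 121.15  40.  ] len 63.846241079643875
[635.34395979 130.41836083  24.        ] ([1.3, 2.8, 209.4], np.float64(-2.5))
```

Emit:
{"method": "carry_out", "body": {"targets": [{"dp": [1, 1, 45], "yaw": -2}, {"dp": [1, 1, 95], "yaw": -2}, {"dp": [1, 1, 140], "yaw": -2}, {"dp": [1, 1, 170], "yaw": -2}, {"dp": [1, 1, 190], "yaw": -2}, {"dp": [1, 1, 202], "yaw": -2}, {"dp": [1, 1, 208], "yaw": -2}, {"dp": [1, 1, 208], "yaw": -2}]}}

```text
clock: 10.25
eef_pos: [635.6, 131.6, 26.7]
tcp_rot: [3.141, -0.001, 0.656]
contact_force: [0.1, -0.7, 0.3]
opening: 0.728
grasp_force: 0.0
```

Emit:
{"method": "carry_out", "body": {"fingers": -1, "grip_force": 40, "targets": [{"dp": [0, 0, 0], "yaw": 0}, {"dp": [0, 0, 0], "yaw": 0}, {"dp": [0, 0, 0], "yaw": 0}, {"dp": [0, 0, 0], "yaw": 0}, {"dp": [0, 0, 0], "yaw": 0}]}}

```text
clock: 10.88
eef_pos: [635.9, 131.7, 27.3]
tcp_rot: [3.141, -0.001, 0.656]
contact_force: [-0.4, -0.0, 6.6]
opening: 0.341
grasp_force: 40.3
```

Run:
```python
from h import *
st()
```

```text
t 10.88 p [635.9 131.7  27.3] rot [ 3.141e+00 -1.000e-03  6.560e-01] F [-0.4 -0.   6.6] open 0.341 gf 40.3 q [0.2  0.64 1.71 0.   0.79 1.12]
```

Emit:
{"method": "carry_out", "body": {"targets": [{"dp": [0, 0, -4], "yaw": 0}, {"dp": [-6, 0, -7], "yaw": 0}, {"dp": [-20, 0, -8], "yaw": 0}, {"dp": [-36, 0, -8], "yaw": 0}, {"dp": [-52, 0, -8], "yaw": 0}, {"dp": [-68, 0, -8], "yaw": 0}, {"dp": [-84, 0, -8], "yaw": 0}, {"dp": [-100, 0, -8], "yaw": 0}, {"dp": [-116, 0, -8], "yaw": 0}, {"dp": [-130, 0, -8], "yaw": 0}, {"dp": [-140, 0, -8], "yaw": 0}, {"dp": [-140, 0, -20], "yaw": 0}]}}

```text
clock: 12.38
eef_pos: [523.1, 45.7, 46.1]
tcp_rot: [-3.14, 0.002, 0.655]
contact_force: [0.4, -0.0, -2.1]
opening: 0.343
grasp_force: 39.6
```

Emit:
{"method": "carry_out", "body": {"targets": [{"dp": [0, 0, -20], "yaw": 0}, {"dp": [0, 0, -40], "yaw": 0}, {"dp": [0, 0, -40], "yaw": 0}]}}

```text
clock: 12.75
eef_pos: [526.2, 46.5, 88.3]
tcp_rot: [3.139, -0.004, 0.656]
contact_force: [0.2, -0.3, -0.8]
opening: 0.343
grasp_force: 39.6
```

Run:
```python
from h import *
st(); im=snap('scene','s2');cv2.imwrite('pics/s2.png',cv2.convertScaleAbs(im[:,:,::-1],alpha=1.5))
print(rel([400,-110,40],.1))
```

```text
t 12.75 p [526.2  46.5  88.3] rot [ 3.139 -0.004  0.656] F [ 0.2 -0.3 -0.8] open 0.343 gf 39.6 q [0.09 0.4  1.96 0.   0.77 1.  ]
([-194.7, 47.5, 47.2], np.float64(31.9))
```

View pics/s2.png

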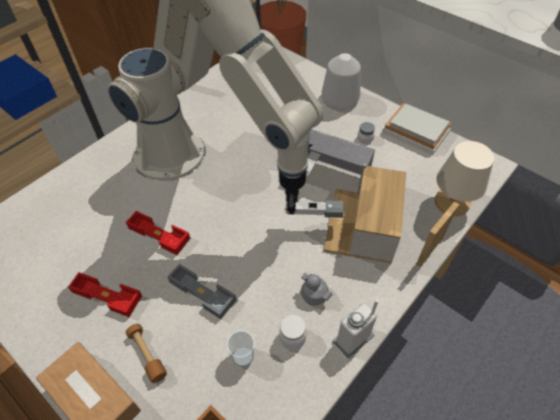

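The scene view shows the thermometer held level at (318,208), clear of the open cabinet, and the table free between the cabinet and the cradles. Carrying it to a free spot and setting it down.

Emit:
{"method": "carry_out", "body": {"targets": [{"dp": [-35, 9, 0], "yaw": 5}, {"dp": [-75, 18, 5], "yaw": 12}, {"dp": [-115, 28, 15], "yaw": 19}, {"dp": [-155, 38, 30], "yaw": 26}, {"dp": [-185, 45, 45], "yaw": 30}, {"dp": [-195, 47, 56], "yaw": 32}, {"dp": [-195, 47, 63], "yaw": 32}, {"dp": [-195, 47, 67], "yaw": 32}, {"dp": [-195, 47, 70], "yaw": 32}, {"dp": [-195, 47, 72], "yaw": 32}, {"dp": [-195, 47, 72], "yaw": 32}]}}

```text
clock: 14.18
eef_pos: [399.1, -109.6, 15.2]
tcp_rot: [3.141, -0.001, 0.098]
contact_force: [-3.1, 3.3, 15.7]
opening: 0.341
grasp_force: 42.3
```

Emit:
{"method": "carry_out", "body": {"targets": [{"dp": [0, 0, -1], "yaw": 0}, {"dp": [0, 0, -1], "yaw": 0}]}}

```text
clock: 14.42
eef_pos: [398.9, -109.9, 15.5]
tcp_rot: [3.141, -0.001, 0.098]
contact_force: [0.6, 0.5, -0.3]
opening: 0.341
grasp_force: 40.1
```

Emit:
{"method": "carry_out", "body": {"fingers": 0.45, "targets": [{"dp": [0, 0, 0], "yaw": 0}, {"dp": [0, 0, 0], "yaw": 0}, {"dp": [0, 0, 0], "yaw": 0}, {"dp": [0, 0, -10], "yaw": 0}, {"dp": [0, 0, -40], "yaw": 0}, {"dp": [0, 0, -90], "yaw": 0}, {"dp": [0, 0, -140], "yaw": 0}, {"dp": [-20, 0, -170], "yaw": 0}, {"dp": [-60, 0, -190], "yaw": 0}, {"dp": [-60, 0, -190], "yaw": 0}, {"dp": [-60, 0, -190], "yaw": 0}]}}

```text
clock: 15.8
eef_pos: [339.1, -116.0, 205.8]
tcp_rot: [3.141, -0.002, 0.097]
contact_force: [0.6, -0.1, -0.1]
opening: 0.726
grasp_force: 0.0
```

Run:
```python
from h import *
st(); im=snap('wrist','w2'); cv2.imwrite('pics/w2.png',cv2.convertScaleAbs(im[:,:,::-1],alpha=1.2))
c=cal('wrist');print(pix('wrist',[[384,-111,28],[554,-95,28],[469,-103,28]],c))
print(rel([484,-300,200],.108))
```

```text
t 15.8 p [ 339.1 -116.   205.8] rot [ 3.141e+00 -2.000e-03  9.700e-02] F [ 0.6 -0.1 -0.1] open 0.726 gf 0.0 q [-0.33 -0.04  2.19  0.    0.99  1.14]
[[ 276.9  125.4]
 [ 277.6 -124. ]
 [ 277.2   10.6]]
([126.3, 197.3, 5.4], np.float64(-0.6))
```

View pics/w2.png

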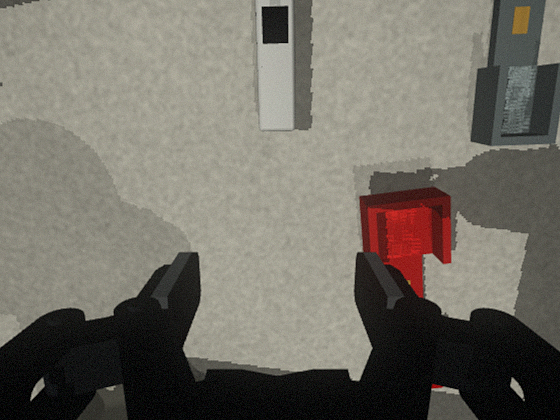

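The view shows the thermometer on the table, with its handle end at about (277,130) and sides at columns 259–294. The cradle is at the upper right and a red decoy at (405,230). Now a look at the grey cradle from above.

Run:
```python
from h import *
c=cal('wrist')
for p in [(260,130),(294,129),(258,45),(294,45)]: print(onz('wrist',*p,28,c))
print(rel([375,-312,345],.108))
```

```text
[379.  -97.6  28. ]
[ 382.5 -125.3   28. ]
[443.5 -90.5  28. ]
[ 446.2 -118.3   28. ]
([16.6, 198.7, -139.6], np.float64(-0.6))
```

Emit:
{"method": "carry_out", "body": {"targets": [{"dp": [4, 45, -35], "yaw": 0}, {"dp": [8, 90, -70], "yaw": 0}, {"dp": [12, 140, -105], "yaw": 0}, {"dp": [16, 185, -135], "yaw": -0.6}, {"dp": [16, 199, -140], "yaw": -0.6}, {"dp": [16, 199, -140], "yaw": -0.6}]}}

```text
clock: 16.6
eef_pos: [374.0, -312.4, 344.1]
tcp_rot: [-3.14, 0.001, 0.107]
contact_force: [-1.1, -0.3, 0.5]
opening: 0.727
grasp_force: 0.0
```

Run:
```python
from h import *
st(); im=snap('wrist','w3'); cv2.imwrite('pics/w3.png',cv2.convertScaleAbs(im[:,:,::-1],alpha=1.2))
```

```text
t 16.6 p [ 374.  -312.4  344.1] rot [-3.14e+00  1.00e-03  1.07e-01] F [-1.1 -0.3  0.5] open 0.727 gf 0.0 q [-0.7   0.04  1.78  0.    1.31  0.76]
```

View pics/w3.png

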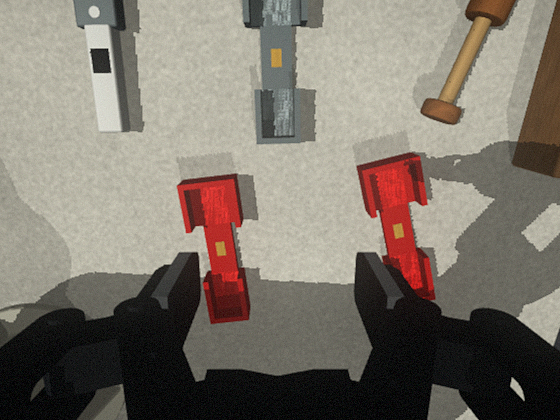

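The view shows the cradle's orange mark at (276.5,58), its mid-section between columns 261 and 297, the narrow pocket's outer walls from (256,90) to (300,141) with end row 141, and the wide pocket's walls at columns 244–309, ending at row 27.

Run:
```python
from h import *
c=cal('wrist');W=lambda u,v,z:onz('wrist',u,v,z,c)
print('orange z10',W(276.5,58,10))
im=r.grab_frame('wrist'); hsv=cv2.cvtColor(im,cv2.COLOR_RGB2HSV)
def cen(m):
    n,l,s,ce=cv2.connectedComponentsWithStats(m.astype(np.uint8));return s,ce
s,ce=cen((hsv[:70,260:295,1]>100));i=s[1:,4].argmax()+1;print('orange px',ce[i]+[260,0],s[i]);print(W(*(ce[i]+[260.5,.5]),10))
nl,nr=W(256,141,34),W(300,141,34);wl,wr=W(244,25,34),W(309,25,34);tl,tr=W(257,90,34),W(299,88,34)
print('narrow end',nl,nr,np.linalg.norm(nr-nl),'mid',(nl+nr)/2);print('narrow inner-end',tl,tr,(tl+tr)/2);print('wide wall end',wl,wr,np.linalg.norm(wr-wl),(wl+wr)/2)
d=(wl+wr)/2-(nl+nr)/2;print('yaw',np.arctan2(d[1],d[0]),np.linalg.norm(d))
d=(tl+tr)/2-(nl+nr)/2;print('narrow len',np.linalg.norm(d))
v=np.array([np.cos(.108),np.sin(.108),0]);print('seat from end',(nl+nr)/2+98.5*v)
print('therm end/sides',W(98,132,28),W(131,130,28),W(88,30,28),W(121,30,28))
```

```text
orange z10 [ 483.9 -297.6   10. ]
orange px [277.17857143  56.91326531] [ 12  48  11  19 196]
[ 484.7 -298.9   10. ]
narrow end [ 388.1 -283.8   34. ] [ 393.6 -335.2   34. ] 51.69342317935617 mid [ 390.85 -309.5    34.  ]
narrow inner-end [ 445.4 -279.6   34. ] [ 452.7 -326.7   34. ] [ 449.05 -303.15   34.  ]
wide wall end [ 511.3 -259.2   34. ] [ 518.9 -329.4   34. ] 70.610197563808 [ 515.1 -294.3   34. ]
yaw 0.12172915833055105 125.17628569341719
narrow len 58.545388375174284
seat from end [ 488.77610615 -298.88266821   34.        ]
therm end/sides [377.8 -96.2  28. ] [ 384.3 -135.2   28. ] [488.8 -87.4  28. ] [ 492.7 -123.8   28. ]
```

Run:
```python
from h import *
st();print(rel([465.5,-102.5,100],.11))
```

```text
t 16.7 p [ 373.5 -311.   343.7] rot [-3.139e+00  2.000e-03  1.080e-01] F [-0.7  0.4  0.9] open 0.723 gf 0.0 q [-0.7   0.04  1.79  0.    1.31  0.77]
([113.9, -197.3, 243.7], np.float64(-0.1))
```

Emit:
{"method": "carry_out", "body": {"targets": [{"dp": [20, -35, 30], "yaw": 0}, {"dp": [42, -75, 65], "yaw": 0}, {"dp": [65, -112, 100], "yaw": 0}, {"dp": [88, -150, 140], "yaw": 0}, {"dp": [108, -185, 180], "yaw": 0}, {"dp": [113, -197, 215], "yaw": 0}, {"dp": [113, -197, 244], "yaw": 0}, {"dp": [113, -197, 244], "yaw": 0}]}}

```text
clock: 17.7
eef_pos: [462.4, -102.5, 99.2]
tcp_rot: [-3.14, 0.005, 0.109]
contact_force: [-0.6, -0.3, 0.7]
opening: 0.727
grasp_force: 0.0
```

Run:
```python
from h import *
st();print(rel([465.5,-102.5,16],.11))
```

```text
t 17.7 p [ 462.4 -102.5   99.2] rot [-3.14   0.005  0.109] F [-0.6 -0.3  0.7] open 0.727 gf 0.0 q [-0.22  0.32  2.06  0.    0.76  1.24]
([3.1, 0.3, 83.2], np.float64(-0.0))
```

Emit:
{"method": "carry_out", "body": {"targets": [{"dp": [2, 0, 35], "yaw": 0}, {"dp": [2, 0, 62], "yaw": 0}, {"dp": [2, 0, 76], "yaw": 0}, {"dp": [2, 0, 82], "yaw": 0}, {"dp": [2, 0, 83], "yaw": 0}, {"dp": [2, 0, 83], "yaw": 0}]}}

```text
clock: 18.45
eef_pos: [467.6, -104.2, 19.0]
tcp_rot: [3.141, -0.001, 0.108]
contact_force: [-0.0, 0.1, 0.1]
opening: 0.727
grasp_force: 0.0
```

Emit:
{"method": "carry_out", "body": {"fingers": -1, "targets": [{"dp": [0, 0, 0], "yaw": 0}, {"dp": [0, 0, 0], "yaw": 0}, {"dp": [0, 0, 0], "yaw": 0}, {"dp": [0, 0, 0], "yaw": 0}, {"dp": [0, 0, 0], "yaw": 0}]}}

```text
clock: 19.08
eef_pos: [467.4, -104.2, 18.8]
tcp_rot: [3.141, -0.001, 0.108]
contact_force: [-2.0, 0.8, 7.0]
opening: 0.339
grasp_force: 39.8
```

Emit:
{"method": "carry_out", "body": {"targets": [{"dp": [0, 0, -15], "yaw": 0}, {"dp": [0, 0, -50], "yaw": 0}, {"dp": [0, 0, -85], "yaw": 0}, {"dp": [0, 0, -85], "yaw": 0}, {"dp": [0, 0, -85], "yaw": 0}]}}

```text
clock: 19.7
eef_pos: [466.8, -104.0, 103.3]
tcp_rot: [3.142, -0.0, 0.108]
contact_force: [-0.7, -0.9, -2.5]
opening: 0.341
grasp_force: 40.3
```

Run:
```python
from h import *
s=st();p=s['eef_pos'];y=s['tcp_rot'][2];c=cal('wrist');im=snap('wrist','w4')
cv2.imwrite('pics/w4.png',cv2.convertScaleAbs(im[:,:,::-1],alpha=1.2))
v=np.array([np.cos(y),np.sin(y),0]);n=np.array([-v[1],v[0],0]);q=p.copy();q[2]=p[2]-16+28
print('expected head corners (top), head start',pix('wrist',[q+85*v+23*n,q+85*v-23*n,q+30*v+23*n,q+30*v-23*n],c).tolist())
for u in (0,20,40):print(u,((onz('wrist',279,u,q[2],c)-q)@v))
print(rel([484,-298.7,100],.115))
```

```text
t 19.7 p [ 466.8 -104.   103.3] rot [ 3.142 -0.     0.108] F [-0.7 -0.9 -2.5] open 0.341 gf 40.3 q [-0.22  0.32  2.06 -0.    0.77  1.24]
expected head corners (top), head start [[202.3, 34.5], [354.0, 34.5], [210.8, 208.6], [345.3, 208.6]]
0 94.4672295013967
20 89.0340226026082
40 83.50139482365539
([-3.4, 195.5, 2.7], np.float64(-0.4))
```

View pics/w4.png

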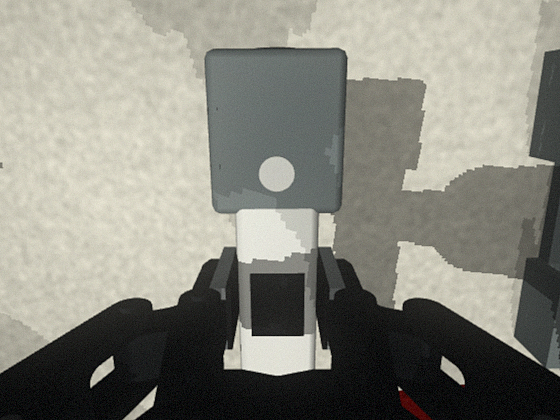

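The view shows the held thermometer: head corners (206,48) and (346,48), head start at row 212, straight in the grip.

Run:
```python
from h import *
s=st();p=s['eef_pos'];y=s['tcp_rot'][2];c=cal('wrist')
v=np.array([np.cos(y),np.sin(y),0]);n=np.array([-v[1],v[0],0])
for dz in(12,9,6,3,0,-3):
    z=p[2]+dz;f=lambda u,w:onz('wrist',u,w,z,c)-p
    print(dz,'end',f(277,48)@v,'start',f(277,212)@v,'widths',(f(206,55)-f(346,55))@n,(f(211,205)-f(342,205))@n,'mid',f(276,48)@n,f(276.5,205)@n)
```

```text
t 19.75 p [ 466.4 -103.9  102.7] rot [-3.141e+00  1.000e-03  1.080e-01] F [-0.1 -0.3 -1. ] open 0.345 gf 40.3 q [-0.22  0.32  2.06  0.    0.77  1.24]
12 end 81.24262580241444 start 28.84254103553199 widths 43.057227904784185 44.65870574712683 mid 0.6117296659466263 0.47580302841252164
9 end 81.55163759874111 start 27.93700644873641 widths 43.95201209048752 45.77383166517101 mid 0.6681485266557079 0.46238577207248976
6 end 81.94931945905368 start 26.93205139686265 widths 45.06713800853169 46.77878671704477 mid 0.6358973233789023 0.4597189168247464
3 end 82.24758085428819 start 26.02651681006701 widths 46.16076312439132 47.98258269907481 mid 0.6923161840879821 0.5457221255628779
0 end 82.65601311569303 start 25.12098222327143 widths 47.17646857735734 49.086958216026716 mid 0.6493145797189204 0.543055270315115
-3 end 82.95427451092743 start 24.215447636475794 widths 48.18142362923112 50.09191326790048 mid 0.716483841520283 0.5296380139751031
```

Emit:
{"method": "carry_out", "body": {"targets": [{"dp": [0, 35, 0], "yaw": 0}, {"dp": [0, 75, 0], "yaw": 0}, {"dp": [-1, 115, 0], "yaw": 0}, {"dp": [-1, 155, 0], "yaw": -0.4}, {"dp": [-1, 185, 10], "yaw": -0.4}, {"dp": [-1, 195, 30], "yaw": -0.4}, {"dp": [-1, 195, 43], "yaw": -0.4}, {"dp": [-1, 195, 43], "yaw": -0.4}, {"dp": [-1, 195, 43], "yaw": -0.4}]}}

```text
clock: 20.88
eef_pos: [487.0, -297.1, 60.3]
tcp_rot: [-3.141, 0.0, 0.116]
contact_force: [0.4, -0.5, -1.1]
opening: 0.342
grasp_force: 40.2
```

Run:
```python
from h import *
st();print(rel([486.8,-298.4,29],.115)); im=snap('wrist','w5')
cv2.imwrite('pics/w5.png',cv2.convertScaleAbs(im[:,:,::-1],alpha=1.3))
```

```text
t 20.88 p [ 487.  -297.1   60.3] rot [-3.141  0.     0.116] F [ 0.4 -0.5 -1.1] open 0.342 gf 40.2 q [-0.55  0.5   1.88  0.    0.76  0.9 ]
([-0.4, 1.2, 31.3], np.float64(0.0))
```

View pics/w5.png

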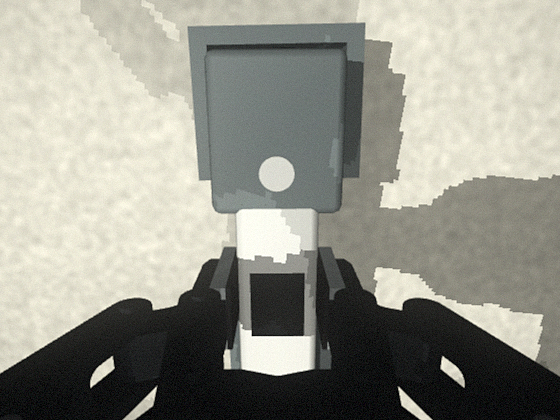

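Run:
```python
from h import *
s=st();p=s['eef_pos'];y=s['tcp_rot'][2];c=cal('wrist')
v=np.array([np.cos(y),np.sin(y),0]);n=np.array([-v[1],v[0],0])
f=lambda u,w:onz('wrist',u,w,34,c)-p
print('outer end',f(277,24)@v,'inner',f(277,43)@v,'side mid',(f(188,26)+f(365,23))@n/2,(f(206,43)+f(345,43))@n/2,'wall ends L/R',f(198,180)@v,f(355,178)@v, (f(198,179)+f(356,178))@n/2)
```

```text
t 20.93 p [ 487.4 -297.4   60.7] rot [ 3.141 -0.     0.116] F [ 0.6 -0.7 -1.2] open 0.337 gf 40.2 q [-0.55  0.5   1.88  0.    0.76  0.9 ]
outer end 94.71305625336593 inner 87.66750260901851 side mid 0.6258745849858354 0.957869634703103 wall ends L/R 31.69708249796853 32.64386803572431 0.3958486464721047
```

The view shows the head (206–346) centred in the wide pocket (188–365), and along the cradle the match is within 1 mm. Lowering straight down.

Emit:
{"method": "carry_out", "body": {"targets": [{"dp": [0, 0, 10], "yaw": 0}, {"dp": [0, 0, 18], "yaw": 0}, {"dp": [0, 0, 24], "yaw": 0}, {"dp": [0, 0, 28], "yaw": 0}, {"dp": [0, 0, 30], "yaw": 0}, {"dp": [0, 0, 31], "yaw": 0}, {"dp": [0, 0, 31], "yaw": 0}]}}

```text
clock: 21.8
eef_pos: [487.1, -298.1, 29.4]
tcp_rot: [3.142, -0.0, 0.115]
contact_force: [-0.1, -0.1, -2.3]
opening: 0.338
grasp_force: 40.3
```

Emit:
{"method": "carry_out", "body": {"targets": [{"dp": [0, 0, 1], "yaw": 0}, {"dp": [0, 0, 2], "yaw": 0}, {"dp": [0, 0, 2], "yaw": 0}]}}

```text
clock: 22.18
eef_pos: [487.3, -298.2, 28.8]
tcp_rot: [3.141, -0.0, 0.115]
contact_force: [-4.2, 2.2, 16.5]
opening: 0.337
grasp_force: 42.5
```

Seated: contact at the cradle floor. Releasing and lifting away.

Emit:
{"method": "carry_out", "body": {"targets": [{"dp": [0, 0, -1], "yaw": 0}, {"dp": [0, 0, -1], "yaw": 0}]}}

```text
clock: 22.42
eef_pos: [487.3, -298.2, 28.9]
tcp_rot: [3.141, -0.001, 0.115]
contact_force: [-2.4, 0.4, 8.8]
opening: 0.339
grasp_force: 41.4
```

Emit:
{"method": "carry_out", "body": {"fingers": 0.3, "targets": [{"dp": [0, 0, 0], "yaw": 0}, {"dp": [0, 0, 0], "yaw": 0}, {"dp": [0, 0, 0], "yaw": 0}, {"dp": [0, 0, -10], "yaw": 0}, {"dp": [0, 0, -40], "yaw": 0}, {"dp": [0, 0, -90], "yaw": 0}, {"dp": [0, 0, -140], "yaw": 0}, {"dp": [-40, 0, -180], "yaw": 0}, {"dp": [-90, 0, -210], "yaw": 0}, {"dp": [-110, 0, -250], "yaw": 0}, {"dp": [-110, 0, -280], "yaw": 0}, {"dp": [-110, 0, -280], "yaw": 0}]}}

```text
clock: 23.92
eef_pos: [378.4, -311.5, 311.4]
tcp_rot: [3.138, -0.004, 0.114]
contact_force: [-0.8, -0.2, -0.0]
opening: 0.645
grasp_force: 0.0
```

Run:
```python
from h import *
st(); w=snap('wrist','w6');t=snap('scene','s6')
z=lambda im,x,y,a,b:cv2.convertScaleAbs(cv2.resize(im[y:y+b,x:x+a,::-1],(400,400),interpolation=cv2.INTER_CUBIC),alpha=1.4)
cv2.imwrite('pics/f6.png',np.hstack([z(w,190,0,180,180),z(t,140,100,300,300)]))
```

```text
t 23.93 p [ 378.4 -311.5  311.4] rot [ 3.138 -0.004  0.114] F [-0.8 -0.2 -0. ] open 0.645 gf 0.0 q [-0.69  0.07  1.83  0.    1.24  0.76]
```

View pics/f6.png

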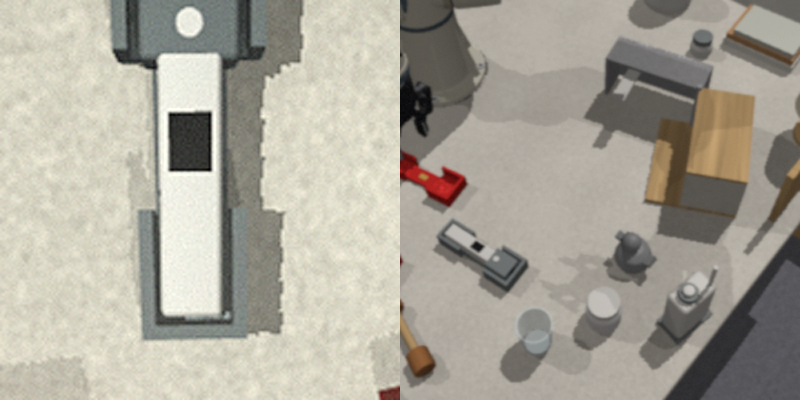

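The pictures show the thermometer flat between the walls of the grey cradle with its head in the wide end. The door stands wide open and the bystanders are in place.

```bash
python3 -c "
from rig import r
print(r.sign_off())"
```

```text
the job is handed in; nothing more can be done
None
```

The job is done and handed in at about 24 s: the cabinet door is open past a right angle, the thermometer lies flat in the grey cradle with its head in the wide end, and nothing else on the nightstand looks moved.

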